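# Park the tape roller in its swivel collar

### The job

Lift the hand roller out of the cardboard tube it was left in and park it in the swivel collar of the tool stand: handle first, straight down through the collar, then turn it lightly pressed until its bridge drops into the slot between the two steel ears and the head sits fully home, upright, and let go. The collar may be pointing anywhere within 40 degrees either way of the stand's length and only feel tells you exactly, so never put more than 30 N on the stand, and leave the other things on the table where they are.

Things in the scene. Friction and masses are not known exactly. Their poses are not given: they have to be found in the camera images.
- roller_head (a point): Centre of the head of a hand roller (165 mm tall, 0.2 kg, standing head-up and loose in the cardboard tube), on the axle of its black rubber roll, 32 x 44 mm: grasp here. z up along the handle, y along the axle. The steel fork's two flat upright arms, 14 mm wide, outer faces at y = +-26.5 mm (grasp them 53 mm wide, from above), reach from 42 mm below to 12 mm above this point.
- roller_shoulder (a point): Same roller and axes, on its centre line 42 mm below roller_head: underside of the bridge, a flat steel bar 10 mm wide (x), 53 mm long (y) and 8 mm high that joins the two arms. The round handle hangs under it.
- handle_end (a point): Lower end of the roller's handle, 147 mm below roller_head, 105 mm below the shoulder. The handle is round, 22 mm thick, narrowed to 16 mm at this end over the last 16 mm.
- collar_mouth (a point): Centre of the upper end of the collar's bore, 122 mm above the table, in the level floor where the roller's shoulder sits when home (roller_head 42 mm above this point). The collar is a grey plastic bush 66 mm across; its straight bore is 25 mm wide, 22 mm deep, open below. Axes as tool_stand's, not turning with the collar. A rubber cushion lets the collar down by 1 mm per 2.5 N, at most 4 mm.
- ear_top (a point): Level of the tops of the collar's two steel ears, 10 mm above collar_mouth, on the bore's axis. They stand left and right of a straight slot 13 mm wide across the bore; the roller's bridge drops into it only when along it (to some 4 deg, either way round), else it stops here. The slot turns with the collar: as left, within 0.69 rad either way of tool_stand's y axis, not measured; it swivels stiffly (0.3 N m).
- tool_stand: Fixed stand: grey foot plate 125 x 240 x 10 mm, two posts with a cross bar (122 mm high), two holders in front of it: the collar, 60 mm to +y of the origin, and a plain ring, 60 mm to -y, in which a dust brush stands bristles up, 221 mm high. Origin at table height midway between the holders; x points to the posts, 58 mm behind; y along the bar.
- core_pot: Cardboard tube, fixed upright on a plywood foot 84 x 84 x 12 mm: 43 mm across outside, 34 mm inside, its rim 82 mm above the table. Origin under its centre at table height. The roller's handle stands in it on the plywood. Mind the taping machine's tape reel, which hangs behind over the table, from 0.47 m up, at x 0.51 to 0.55 m, y -0.06 to 0.11 m.
- bulldog_clip: Black bulldog clip, 38 x 45 x 35 mm, lying behind the tube. Bystander; origin on its underside.
- clear_tape: Small roll of tape, 54 mm across, 18 mm high. Bystander; origin on its underside.
- scissors: Office scissors with black rings, 84 x 182 x 9 mm. Bystander; origin on the underside.
- tape_measure: Grey pocket tape measure, 32 x 65 x 54 mm. Bystander; origin on its underside.

How it is judged:
On the way, in this order (a step that is already met when the one before it is completed fails the run):
1. the roller is lifted out of the cardboard tube, its handle's end above the rim (z of roller_head in the frame of core_pot above 0.235 m), for 0.1 s.
2. the handle stands upright through the collar's bore, its end below the bush (horizontal distance between roller_head and collar_mouth below 0.012 m and z of roller_head in the frame of collar_mouth below 0.115 m and angle between roller_head's own z axis and vertical below 0.12 rad), for 0.2 s.
At the end, for the whole second after the job is handed in: the roller hangs in the collar, fully home: its bridge is down between the ears on the collar's floor (roller_head 42 mm, at most 45.5 mm, above collar_mouth and within 7 mm of its axis), upright within 0.08 rad, and released (z of roller_head in the frame of collar_mouth between 0.036 and 0.0455 m and horizontal distance between roller_head and collar_mouth below 0.007 m and angle between roller_head's own z axis and vertical below 0.08 rad); the robot touches nothing.
It fails at once if anything presses on the stand with more than 30 N (contact force between tool_stand and anything else above 30 N).
It fails at once if another thing on the table is shifted by more than 30 mm (distance of any of bulldog_clip, clear_tape, scissors, tape_measure from where it was at the start of the episode above 0.03 m).
It also fails if it takes over 64 s, if anything falls off the work surface, if the arm or the gripper's body presses on something with over 40 N, if the wrist force passes 120 N, or if a joint passes its speed limit or range.

### The arm

A 6-joint arm with a two-finger parallel gripper is mounted at the origin on a cart in front of the work surface, level with it; the furniture and walls round the work are solid. World frame = base frame: x ahead of the robot, y to its left, z up, the work surface at z = 0. Lengths are in m, angles in rad, forces in N, time in s.
With the tool pointing down it reaches from about 0.25 to 0.775 m from the base axis. Payload 4 kg.
Tool frame: the origin (TCP) lies midway between the tips of the shut fingers; the grasp point (between the pads) lies 19 mm behind it (robot.tcp_to_grasp is the distance from the TCP to the grasp point, in m); z points along the fingers, y is the line along which they close (so a half turn about z gives the same grasp; the last joint's range is limited). The gripper opens to 94 mm and grips with 3 to 60 N. Pads are 16 mm wide; open, the fingers measure 119 mm over their backs; the gripper's body (75 mm by 177 mm) begins 78 mm behind the grasp point.
Start: joints at [1.023, 0.087, 1.371, -0, 1.684, -0.103], TCP at [0.237, 0.496, 0.206] pointing down, gripper open.
Joint ranges: [-3.1, 3.1], [-0.76, 2.03], [0.27, 2.55], [-1.08, 4.22], [0.17, 2.65], [-2.57, 2.57]. Speed limits (rad/s): [2.79, 2.79, 3.14, 3.14, 3.14, 3.14].

### API

Orientations are given as [roll, pitch, yaw] about the fixed x, y, z axes, in that order (R = Rz(yaw) Ry(pitch) Rx(roll)).
In Python, from bench import robot, viewer gives the robot as it stands. The module is installed in compiled form; this text tells all that it offers.
- The arm moves only by the shell command python3 -m handwheel 'ROWS' [OPENING]. ROWS is JSON, a list of rows, each a list of 6 numbers: the shift along the tool's x, y, z in units of 0.2 m (1.0 is 0.2 m), then the turn, a rotation vector about the tool's x, y, z in units of 30 degrees (1.0 is 30 degrees). In form: [[x, y, z, wx, wy, wz], ...]. A call has 1 to 10 rows; each row is the pose to reach, as a shift and turn from the pose commanded when the call began, along the tool's axes at that moment; what a row does not reach only later rows make up. A row lasts 1/12 s, in which the tool goes at most 41.7 mm and 7.16 degrees, less where a joint would pass 70% of its speed; a pose out of reach is approached as far as the arm can. A call with a number of a shift or a turn outside -1 to 1 is refused whole. A call with a gripper value outside its range is refused whole. OPENING is the gripper's target within -1 to 1 (shut at 1, half-way at 0, fully open at -1), set as the call begins (- or left out, the last holds). The fingers move at their own pace and stop on an object; the grip force is fixed at half the most. Time passes only in rows, so rows that repeat a pose let the fingers close. It gives the time, the measured TCP pose, the force, the opening and the grip force at its end, in the units of the state.
- robot.get_obs(): the state, without advancing time (a new reading comes with each control period).
- viewer.snapshot(name): name is "scene" or "top"; returns the picture (400x640x3 uint8, red, green, blue); there is no depth.
- viewer.calibration(name): a dict with "fx", "fy", "cx", "cy" (pixels), "k1" (the pictures are not rectified: a ray, as slopes to the right and down, at radius r is drawn at 1 + k1 r^2 times it, then the intrinsics apply), "R" (3x3) and "t" (3): a world point X has camera coordinates R X + t. Camera axes: x right, y down, z forward; pixel columns grow to the right and rows downward; lengths in m; the calibration is good to about 2 mm. A picture is of the moment at which its call begins. calibration takes no time and is no camera call.
- robot.close_job(): hands the job in; it is judged then, once.
The state is a dict: "time": time; "joint_positions": joint angles; "qvel": joint speeds; "joint_torque": joint torques, N m; "tool_pos": TCP position; "ee_rot": TCP orientation; "wrist_force": force on the tool from outside, world axes, zero at the start; "wrist_torque": the same for the moment, N m; "width": finger opening in m; "finger_force": force on a finger pad.
Only numpy, scipy, OpenCV 4.12 (cv2) and the standard library are available. Lean on these libraries where they do the work, as an engineer would, in place of code of your own. Each camera call takes 0.05 s, during which the arm holds its last target. There are 200 camera calls.

## Working session

There is one attempt and no reset: what is moved stays moved. The work goes in short steps, Python scripts to look and compute and a shell command to move; the robot and the scene stay as the last step left them, time stands still between calls to the robot, and variables do not carry over. Pictures are saved under pics/ and viewed, at most 12 in all, crops included, and the job is handed in when it is done.

```bash
mkdir -p pics
python3 - <<'E'
from bench import robot, viewer
import cv2
for n in("scene","top"):
    cv2.imwrite(f"pics/{n}0.png",cv2.cvtColor(viewer.snapshot(n),cv2.COLOR_RGB2BGR))
    c=viewer.calibration(n);print(n,c)
print(robot.get_obs())
E
```

```text
scene {'fx': 446.7080617633649, 'fy': 446.7080617633649, 'cx': 326.76464402166755, 'cy': 197.18097475725952, 'k1': -0.023932171479909062, 'R': array([[ 0.58221159, -0.81303676, -0.00094506],
       [-0.6271985 , -0.44839348, -0.63684011],
       [ 0.51735066,  0.37136843, -0.77099532]]), 't': array([-0.3241699 ,  0.33876804,  0.86089641])}
top {'fx': 444.6439157596614, 'fy': 444.6439157596614, 'cx': 316.1630223493884, 'cy': 199.05413430806013, 'k1': 0.032467417933759096, 'R': array([[-0.01262945, -0.99803025, -0.06145004],
       [-0.99215977,  0.02014943, -0.12334093],
       [ 0.12433617,  0.05941053, -0.99045995]]), 't': array([-0.03570216,  0.49374198,  1.20193757])}
{'time': 0.1, 'joint_positions': array([ 1.02290513e+00,  8.78810800e-02,  1.37208593e+00, -3.53087202e-05,
        1.68360150e+00, -1.03085939e-01]), 'qvel': array([ 0.00044642, -0.0008724 , -0.00442447,  0.00065837, -0.00014412,
        0.00199149]), 'joint_torque': array([ 1.62646924e-03, -3.41254735e+01, -3.03300941e+01,  7.18544237e-02,
        3.04421294e-02, -8.83501639e-05]), 'tool_pos': array([0.23640572, 0.49605552, 0.20442996]), 'ee_rot': array([-3.13962368e+00, -1.68416311e-04,  2.69678329e+00]), 'wrist_force': array([ 0.2309916 ,  0.1832642 , -0.09076195]), 'wrist_torque': array([0.01529752, 0.0901037 , 0.02345786]), 'finger_force': 0.0, 'width': 0.09365830999814105}
```

View pics/scene0.png

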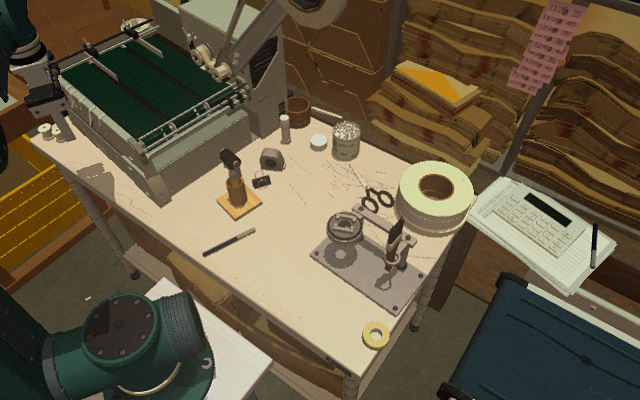

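View pics/top0.png

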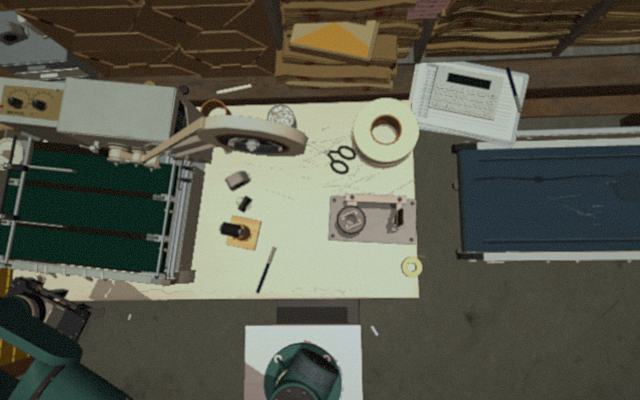

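The scene view shows the roller at (230,157) leaning in its tube, foot (240,200), and the collar at (346,226). The top view shows the roller at (235,230), collar (351,219) and brush (398,217). Next I'll look at magnified crops.

```bash
cat > h.py <<'E'
from bench import robot, viewer
import cv2, numpy as np
def ray(n,u,v):
    c=viewer.calibration(n); K=np.array([[c['fx'],0,c['cx']],[0,c['fy'],c['cy']],[0,0,1]])
    p=cv2.undistortPoints(np.array([[[u,v]]],float),K,np.array([c['k1'],0,0,0,0.]))[0,0]
    return -c['R'].T@c['t'], c['R'].T@np.array([p[0],p[1],1])
def onplane(n,u,v,z):
    o,d=ray(n,u,v); return o+d*(z-o[2])/d[2]
def tri(a,b):
    (o1,d1),(o2,d2)=ray('scene',*a),ray('top',*b)
    s=np.linalg.lstsq(np.c_[d1,-d2],o2-o1,rcond=None)[0]
    p,q=o1+s[0]*d1,o2+s[1]*d2
    return (p+q)/2,np.linalg.norm(p-q)
def proj(n,X):
    c=viewer.calibration(n); K=np.array([[c['fx'],0,c['cx']],[0,c['fy'],c['cy']],[0,0,1]])
    return cv2.projectPoints(np.array([X],float),cv2.Rodrigues(c['R'])[0],c['t'],K,np.array([c['k1'],0,0,0,0.]))[0][0,0]
def crop(img,x,y,w,h,s):
    return cv2.resize(img[y:y+h,x:x+w],None,fx=s,fy=s,interpolation=cv2.INTER_NEAREST)
E
python3 - <<'E'
from h import *
s=cv2.imread('pics/scene0.png');t=cv2.imread('pics/top0.png')
a=np.hstack([crop(s,210,140,50,75,8),crop(t,215,205,50,75,8)]);cv2.imwrite('pics/c1.png',a)
a=np.vstack([crop(s,300,180,130,60,6)[:, :780],crop(t,325,190,130,40,6)]);cv2.imwrite('pics/c2.png',a)
E
```

```text
(no output)
```

View pics/c1.png

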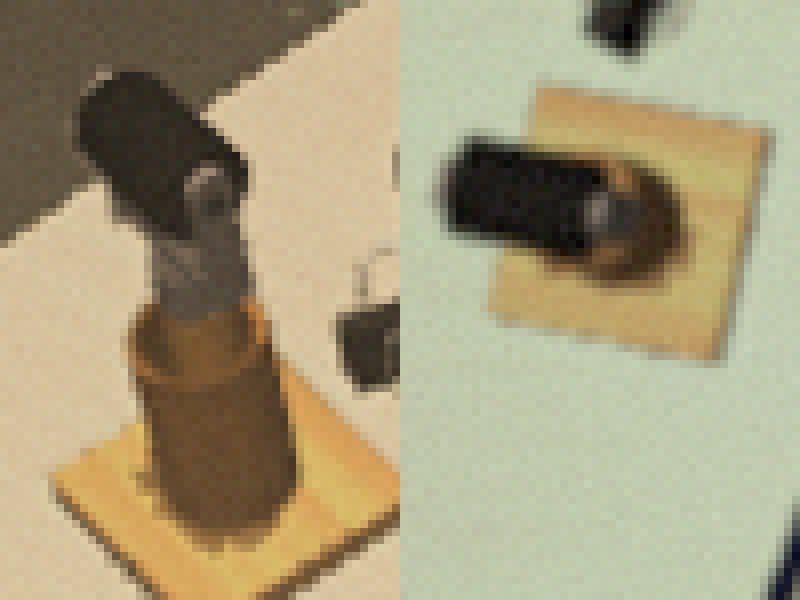

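View pics/c2.png

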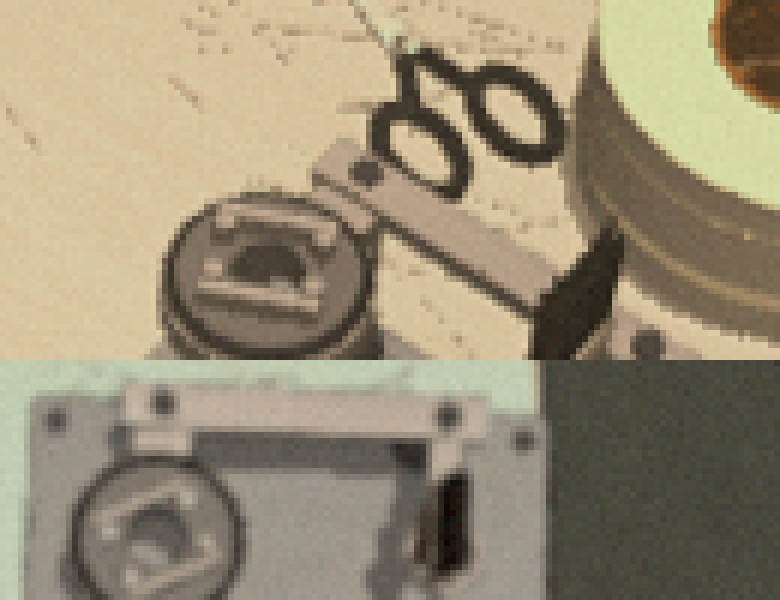

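Run:
```python
from h import *
np.set_printoptions(precision=4,suppress=True)
print('cams',ray('scene',300,200)[0],ray('top',300,200)[0])
T=lambda x,y:(215+(x-400)/8-.5+.5/8,205+y/8-.5+.5/8); S=lambda x,y:(210+x/8-.5,140+y/8-.5)
C=[onplane('top',*T(*p),.012) for p in[(537,85),(770,130),(715,360),(488,315)]]
print('foot',np.mean(C,0),[np.linalg.norm(C[i]-C[i-1]) for i in range(4)])
print('rim scene',onplane('scene',*S(197,345),.082))
print('head',tri(S(162,150),T(524,195)))
print('armtopR',tri(S(212,180),T(598,208)))
print('axle ends top z.15',[onplane('top',*T(*p),.155) for p in[(438,187),(612,207)]])
G=lambda x,y:(325+x/6-.5,190+(y-360)/6-.5); H=lambda x,y:(300+x/6-.5,180+y/6-.5)
print('collar top',onplane('top',*G(160,535),.122),'scene',onplane('scene',*H(266,272),.122), tri(H(266,272),G(160,535)))
a=[onplane('top',*G(*p),.132) for p in[(104,533),(192,500),(133,582),(212,548)]]
print('ears',a,np.mean(a,0)); 
b=[onplane('scene',*H(*p),.132) for p in[(217,218),(338,235),(197,285),(320,303)]];print('ears scene',np.mean(b,0))
for q in(a,b):
  print([np.degrees(np.arctan2(*(q[i]-q[i+1])[[1,0]])) for i in(0,2)])
br=[onplane('top',*G(*p),.122) for p in[(125,405),(488,420),(488,400),(125,385)]];print('bar',br)
f=[onplane('top',*G(*p),.01) for p in[(33,395),(548,425)]];print(f)
f=[onplane('top',*G(*p),.122) for p in[(165,402),(447,417)]];print('bolts',f, [onplane('scene',*H(*p),.122) for p in[(367,172)]])
```

```text
cams [-0.0442 -0.4314  0.8792] [ 0.34   -0.117   1.2492]
foot [0.4053 0.1643 0.012 ] [np.float64(0.08224034579760892), np.float64(0.08484767346485984), np.float64(0.08226493429327981), np.float64(0.08212556253258896)]
rim scene [0.399  0.1583 0.082 ]
head (array([0.4071, 0.1642, 0.1543]), np.float64(0.0008710287702633594))
armtopR (array([0.4023, 0.1392, 0.1611]), np.float64(0.0011030914649713818))
axle ends top z.15 [array([0.4097, 0.1915, 0.155 ]), array([0.4025, 0.1367, 0.155 ])]
collar top [ 0.4296 -0.1375  0.122 ] scene [ 0.4237 -0.1394  0.122 ] (array([ 0.4297, -0.1369,  0.1134]), np.float64(0.0020965536377322417))
ears [array([ 0.4301, -0.114 ,  0.132 ]), array([ 0.4433, -0.151 ,  0.132 ]), array([ 0.4094, -0.1257,  0.132 ]), array([ 0.423 , -0.1589,  0.132 ])] [ 0.4264 -0.1374  0.132 ]
ears scene [ 0.4222 -0.1409  0.132 ]
[np.float64(109.61871559471489), np.float64(112.36593553971464)]
[np.float64(115.54771796795342), np.float64(115.34659982273551)]
bar [array([ 0.4852, -0.124 ,  0.122 ]), array([ 0.4757, -0.2761,  0.122 ]), array([ 0.4842, -0.2764,  0.122 ]), array([ 0.4938, -0.1241,  0.122 ])]
[array([ 0.5053, -0.0818,  0.01  ]), array([ 0.4863, -0.3191,  0.01  ])]
bolts [array([ 0.4862, -0.1409,  0.122 ]), array([ 0.4774, -0.2591,  0.122 ])] [array([ 0.4814, -0.144 ,  0.122 ])]
```

```bash
cat >> h.py <<'E'
from scipy.spatial.transform import Rotation as Ro
def to(target,yang):
    """shift/turn units from the measured pose to TCP target, tool down, tool y along yang deg (mod 180)"""
    o=robot.get_obs(); R=Ro.from_euler('xyz',o['ee_rot']); a=np.radians(yang)
    best=None
    for k in(0,180):
        G=Ro.from_euler('xyz',[np.pi,0,np.radians(yang+90+k)])
        w=(R.inv()*G).as_rotvec()
        if best is None or np.linalg.norm(w)<np.linalg.norm(best): best=w
    print('t',round(o['time'],2),'pos',o['tool_pos'].round(4),'F',o['wrist_force'].round(1),'w',round(o['width'],4),'q6',round(o['joint_positions'][5],2))
    print('shift',(R.inv().apply(np.array(target)-o['tool_pos'])/.2).round(3),'turn',(best/np.radians(30)).round(3))
E
python3 -m handwheel '[[-0.1,-0.08,-0.1,0,0,0],[-0.25,-0.19,-0.13,0,0,0],[-0.4,-0.3,-0.13,0,0,0],[-0.5,-0.4,-0.13,0,0,0],[-0.62,-0.5,-0.13,0,0,0],[-0.7,-0.55,-0.13,0,0,0],[-0.74,-0.57,-0.13,0,0,0],[-0.74,-0.57,-0.13,0,0,0]]' -1
python3 -c "
from h import *
to([.405,.164,.225],82.5)"
```

```text
time: 0.77
tool_pos: [0.3219, 0.3288, 0.2312]
ee_rot: [-3.141, 0.0, 2.694]
wrist_force: [0.5, -1.0, -0.0]
width: 0.0942
finger_force: 0.0
t 0.77 pos [0.3219 0.3288 0.2312] F [ 0.5 -1.  -0. ] w 0.0942 q6 -0.45
shift [-0.731 -0.563  0.031] turn [-0.    -0.    -0.605]
```

```bash
python3 -m handwheel '[[-0.1,-0.08,0.02,0,0,-0.1],[-0.25,-0.19,0.02,0,0,-0.2],[-0.4,-0.3,0.02,0,0,-0.3],[-0.5,-0.4,0.02,0,0,-0.45],[-0.62,-0.5,0.02,0,0,-0.55],[-0.7,-0.55,0.02,0,0,-0.6],[-0.73,-0.56,0.02,0,0,-0.6],[-0.73,-0.56,0.02,0,0,-0.6],[-0.73,-0.56,0.02,0,0,-0.6]]' -1
python3 -c "
from h import *
to([.405,.164,.136],82.5)
s=viewer.snapshot('scene')[:,:,::-1];t=viewer.snapshot('top')[:,:,::-1]
cv2.imwrite('pics/c3.png',np.hstack([crop(s,190,100,66,100,6),crop(t,205,190,66,100,6)]))"
```

```text
time: 1.52
tool_pos: [0.4046, 0.1672, 0.2272]
ee_rot: [3.141, -0.001, 3.011]
wrist_force: [0.1, 0.1, -0.1]
width: 0.0936
finger_force: 0.0
t 1.52 pos [0.4046 0.1672 0.2272] F [ 0.1  0.1 -0.1] w 0.0936 q6 -1.18
shift [-0.005 -0.016  0.456] turn [ 0.002 -0.002  0.001]
```

View pics/c3.png

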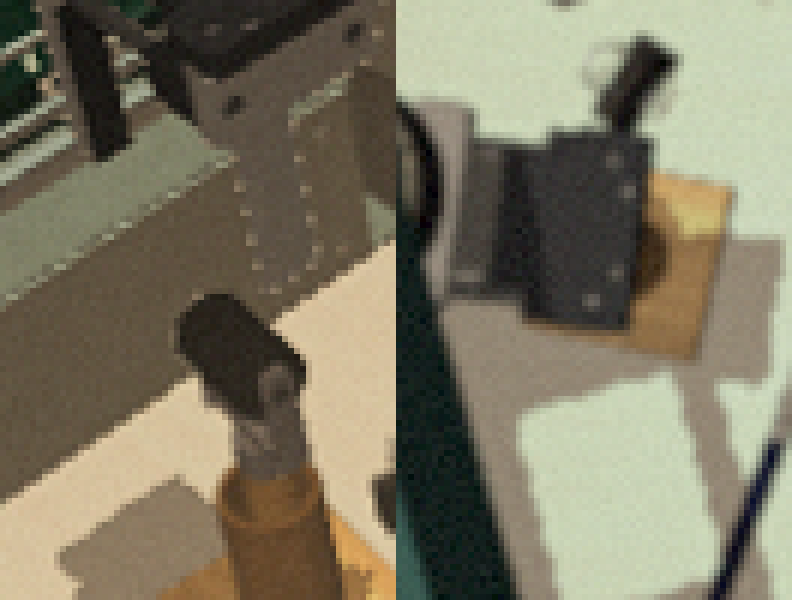

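The fingers, at (105,155) and (275,290) in the crop, straddle the roll at (240,355) with its axle lined up. I'm descending and gripping.

```bash
python3 -m handwheel '[[0,-0.016,0.06,0,0,0],[0,-0.016,0.15,0,0,0],[0,-0.016,0.25,0,0,0],[0,-0.016,0.35,0,0,0],[0,-0.016,0.42,0,0,0],[0,-0.016,0.45,0,0,0],[0,-0.016,0.455,0,0,0],[0,-0.016,0.455,0,0,0]]' -1
python3 -m handwheel '[[0,0,0,0,0,0],[0,0,0,0,0,0],[0,0,0,0,0,0],[0,0,0,0,0,0],[0,0,0,0,0,0],[0,0,0,0,0,0],[0,0,0,0,0,0],[0,0,0,0,0,0]]' 1
```

```text
time: 2.28
tool_pos: [0.4042, 0.1635, 0.1368]
ee_rot: [3.141, 0.0, 3.012]
wrist_force: [0.5, -0.5, -0.4]
width: 0.094
finger_force: 0.0
time: 2.95
tool_pos: [0.4045, 0.1627, 0.1366]
ee_rot: [-3.142, 0.0, 3.011]
wrist_force: [0.9, 0.0, 0.8]
width: 0.0531
finger_force: 30.0
```

```bash
python3 -m handwheel '[[0,0,-0.03,0,0,0],[0,0,-0.1,0,0,0],[0,0,-0.2,0,0,0],[0,0,-0.32,0,0,0],[0,0,-0.45,0,0,0],[0,0,-0.58,0,0,0],[0,0,-0.7,0,0,0],[0,0,-0.78,0,0,0],[0,0,-0.82,0,0,0],[0,0,-0.82,0,0,0]]' 1
python3 -c "
from h import *
to([.400,.0,.302],97)
s=viewer.snapshot('scene')[:,:,::-1];t=viewer.snapshot('top')[:,:,::-1]
cv2.imwrite('pics/c4.png',np.hstack([crop(s,170,60,80,120,5),crop(t,190,180,66,120,5)]))"
```

```text
time: 3.78
tool_pos: [0.405, 0.163, 0.3024]
ee_rot: [3.14, 0.003, 3.011]
wrist_force: [1.1, 0.4, -4.3]
width: 0.0532
finger_force: 30.0
t 3.78 pos [0.405  0.163  0.3024] F [ 1.1  0.4 -4.3] w 0.0532 q6 -1.19
shift [-0.081 -0.811  0.001] turn [ 0.002  0.006 -0.483]
```

View pics/c4.png

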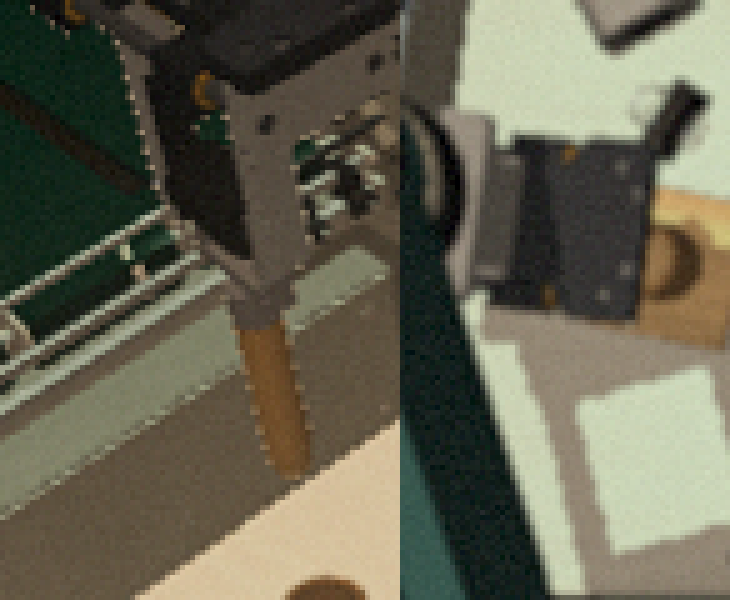

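The handle shows from (262,330) at the bridge to (292,478) at its end. I'll compare that with a vertical handle.

Run:
```python
from h import *
f=lambda X:((proj('scene',X)-[170,60]+.5)*5).round(1)
for dz in(0.264,.228,.1744):print(f([.405,.163,dz]))
for dx,dy in((.01,0),(0,.01)):print(f([.405+dx,.163+dy,.1744]))
s=cv2.imread('pics/c4.png')[:,:400]; h=cv2.cvtColor(s,cv2.COLOR_BGR2HSV)
m=cv2.inRange(h,(5,100,60),(20,255,255)); m[:320]=0;m[495:]=0
for y in range(330,485,15):
    x=np.where(m[y])[0]; 
    if len(x):print(y,x.min(),x.max(),(x.min()+x.max())/2)
```

```text
[254.8 312.4]
[270.2 376.7]
[291.5 465.9]
[307.  453.1]
[275.3 456.8]
330 235 284 259.5
345 10 294 152.0
360 245 294 269.5
375 245 294 269.5
390 250 299 274.5
405 250 304 277.0
420 255 309 282.0
435 135 314 224.5
450 265 309 287.0
465 85 314 199.5
```

```bash
python3 -c "
from h import *
to([.36,.10,.310],82.5)"
sed -i 's/^def to.*/&/' h.py
python3 - <<'E'
from h import *
t=cv2.imread('pics/top0.png')
# collar outline: dark ring in top view
g=cv2.GaussianBlur(cv2.cvtColor(t,cv2.COLOR_BGR2GRAY),(3,3),0)
c=cv2.HoughCircles(cv2.resize(g[195:245,325:380],None,fx=4,fy=4,interpolation=cv2.INTER_CUBIC),cv2.HOUGH_GRADIENT,1,40,param1=80,param2=15,minRadius=40,maxRadius=66)
for x,y,r in c[0][:3]:
    u,v=325+(x+.5)/4-.5,195+(y+.5)/4-.5; print(u,v,r/4,onplane('top',u,v,.122))
print(proj('top',[.427,-.137,.122]),proj('top',[.427+.033,-.137,.122]),)
E
```

```text
t 3.88 pos [0.4041 0.1628 0.2994] F [-0.2 -0.  -3.5] w 0.0533 q6 -1.19
shift [ 0.178 -0.34  -0.052] turn [-0.001 -0.003  0.001]
350.75 219.75 14.925 [ 0.42689343 -0.13642846  0.122     ]
[350.97548133 219.70411563] [350.68288128 206.74361053]
```

```bash
python3 -m handwheel '[[0.04,-0.06,-0.02,0,0,0.1],[0.09,-0.14,-0.04,0,0,0.3],[0.13,-0.22,-0.05,0,0,0.5],[0.16,-0.3,-0.05,0,0,0.7],[0.18,-0.34,-0.05,0,0,0.9],[0.18,-0.34,-0.05,0,0,1],[0.18,-0.34,-0.05,0,0,1]]' 1
python3 -m handwheel '[[0,0,0,0,0,0.2],[0,0,0,0,0,0.4],[0,0,0,0,0,0.6],[0,0,0,0,0,0.8],[0,0,0,0,0,1],[0,0,0,0,0,1]]' 1
python3 -m handwheel '[[0,0,0,0,0,0.2],[0,0,0,0,0,0.4],[0,0,0,0,0,0.6],[0,0,0,0,0,0.8],[0,0,0,0,0,1],[0,0,0,0,0,1]]' 1
python3 -c "
from h import *
to([.36,-.08,.310],-38)"
```

```text
time: 4.47
tool_pos: [0.359, 0.0996, 0.3087]
ee_rot: [-3.14, -0.002, 2.486]
wrist_force: [0.9, 0.8, -2.5]
width: 0.0533
finger_force: 30.0
time: 4.97
tool_pos: [0.3595, 0.1002, 0.3089]
ee_rot: [-3.139, -0.001, 1.964]
wrist_force: [0.4, -0.6, -2.3]
width: 0.0534
finger_force: 30.0
time: 5.47
tool_pos: [0.3596, 0.1002, 0.3095]
ee_rot: [-3.14, 0.0, 1.442]
wrist_force: [-0.9, -0.5, -2.4]
width: 0.0532
finger_force: 30.0
t 5.47 pos [0.3596 0.1002 0.3095] F [-0.9 -0.5 -2.4] w 0.0532 q6 0.25
shift [-0.893  0.117 -0.003] turn [-0.003  0.002  1.021]
```

```bash
python3 -m handwheel '[[-0.06,0,0,0,0,0.1],[-0.16,0.02,0,0,0,0.2],[-0.28,0.03,0,0,0,0.3],[-0.4,0.05,0,0,0,0.45],[-0.52,0.06,0,0,0,0.6],[-0.64,0.08,0,0,0,0.75],[-0.76,0.1,0,0,0,0.9],[-0.85,0.11,0,0,0,1],[-0.89,0.117,0,0,0,1.02],[-0.89,0.117,0,0,0,1.02]]' 1
python3 -c "
from h import *
to([.427,-.137,.310],-68)"
```

```text
t 5.47 pos [0.3596 0.1002 0.3095] F [-0.9 -0.5 -2.4] w 0.0532 q6 0.25
shift [-1.133  0.486 -0.003] turn [-3.000e-03  2.000e-03  2.021e+00]out of range; nothing moved
```

```bash
python3 -m handwheel '[[-0.06,0,0,0,0,0.1],[-0.16,0.02,0,0,0,0.2],[-0.28,0.03,0,0,0,0.3],[-0.4,0.05,0,0,0,0.45],[-0.52,0.06,0,0,0,0.6],[-0.64,0.08,0,0,0,0.75],[-0.76,0.1,0,0,0,0.9],[-0.85,0.11,0,0,0,1],[-0.89,0.117,0,0,0,1],[-0.89,0.117,0,0,0,1]]' 1
python3 -c "
from h import *
to([.427,-.137,.310],-68)"
```

```text
time: 6.3
tool_pos: [0.3598, -0.0805, 0.3097]
ee_rot: [-3.14, 0.0, 0.919]
wrist_force: [-0.2, -1.0, -2.9]
width: 0.053
finger_force: 30.0
t 6.3 pos [ 0.3598 -0.0805  0.3097] F [-0.2 -1.  -2.9] w 0.053 q6 0.28
shift [-0.021  0.439 -0.002] turn [-0.003  0.002  1.021]
```

```bash
python3 -m handwheel '[[0,0.05,0,0,0,0.15],[-0.01,0.13,0,0,0,0.3],[-0.02,0.22,0,0,0,0.45],[-0.02,0.3,0,0,0,0.6],[-0.02,0.37,0,0,0,0.75],[-0.02,0.42,0,0,0,0.9],[-0.02,0.44,0,0,0,1],[-0.02,0.44,0,0,0,1],[-0.02,0.44,0,0,0,1]]' 1
python3 -c "
from h import *
to([.427,-.137,.285],-68)
s=viewer.snapshot('scene')[:,:,::-1];t=viewer.snapshot('top')[:,:,::-1]
cv2.imwrite('pics/c5.png',np.hstack([crop(s,300,100,80,150,4),crop(t,310,170,100,150,4)]))
f=lambda X:((proj('scene',X)-[300,100]+.5)*4).round(1)
o=robot.get_obs()['tool_pos']
print(f([.427,-.137,.122]),f([.427,-.137,.132]),f(o-[0,0,.128]),f(o-[0,0,.128]+[.01,0,0]))"
```

```text
time: 7.05
tool_pos: [0.4274, -0.135, 0.3101]
ee_rot: [-3.14, 0.0, 0.398]
wrist_force: [0.5, 0.2, -2.2]
width: 0.0533
finger_force: 30.0
t 7.05 pos [ 0.4274 -0.135   0.3101] F [ 0.5  0.2 -2.2] w 0.0533 q6 0.74
shift [-0.005  0.008  0.125] turn [-0.003  0.001  0.027]
[177.1 495. ] [177.7 483.6] [177.9 421.4] [189.1 408.7]
```

View pics/c5.png

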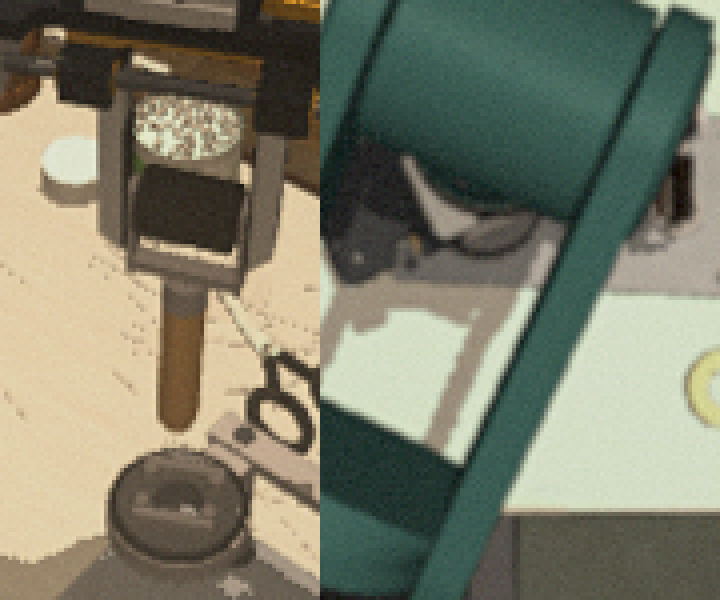

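Bore at (178,493) and handle end at (177,430) line up with the predicted positions, and the bridge looks parallel to the ears. I'm descending.

```bash
python3 -m handwheel '[[-0.005,0.008,0.05,0,0,0.02],[-0.005,0.008,0.12,0,0,0.03],[-0.005,0.008,0.19,0,0,0.03],[-0.005,0.008,0.25,0,0,0.03],[-0.005,0.008,0.28,0,0,0.03],[-0.005,0.008,0.3,0,0,0.03],[-0.005,0.008,0.3,0,0,0.03]]' 1
python3 -m handwheel '[[0,0,0.01,0,0,0],[0,0,0.02,0,0,0],[0,0,0.03,0,0,0],[0,0,0.035,0,0,0],[0,0,0.035,0,0,0]]' 1
python3 -c "
from h import *
to([.427,-.137,.212],-68)
s=viewer.snapshot('scene')[:,:,::-1]
cv2.imwrite('pics/c6.png',crop(s,305,130,80,110,5))"
```

```text
time: 7.73
tool_pos: [0.4265, -0.1378, 0.2495]
ee_rot: [-3.14, 0.001, 0.378]
wrist_force: [-0.7, 0.9, -2.1]
width: 0.053
finger_force: 30.0
time: 8.15
tool_pos: [0.427, -0.1381, 0.2434]
ee_rot: [-3.142, -0.0, 0.377]
wrist_force: [-0.6, 0.3, -2.4]
width: 0.0534
finger_force: 30.0
t 8.15 pos [ 0.427  -0.1381  0.2434] F [-0.6  0.3 -2.4] w 0.0534 q6 0.75
shift [ 0.002 -0.005  0.157] turn [-0.    -0.    -0.013]
```

View pics/c6.png

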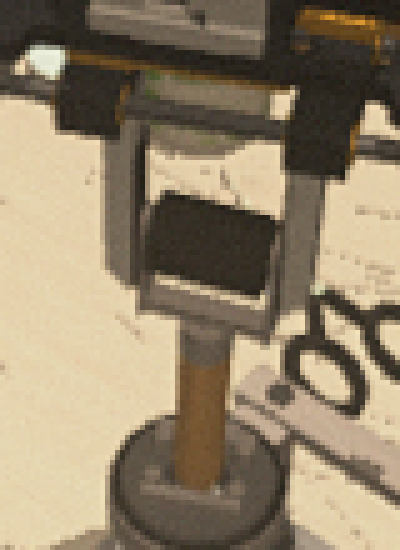

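The handle end (195,485) has entered the bore behind the front ear without contact.

```bash
python3 -m handwheel '[[0,0,0.015,0,0,0],[0,0,0.03,0,0,0],[0,0,0.045,0,0,0],[0,0,0.06,0,0,0],[0,0,0.06,0,0,0]]' 1
python3 -m handwheel '[[0,0,0.015,0,0,0],[0,0,0.03,0,0,0],[0,0,0.045,0,0,0],[0,0,0.06,0,0,0],[0,0,0.06,0,0,0],[0,0,0.06,0,0,0]]' 1
```

```text
time: 8.62
tool_pos: [0.4265, -0.1378, 0.2304]
ee_rot: [-3.14, 0.001, 0.377]
wrist_force: [0.5, 0.0, -2.2]
width: 0.0531
finger_force: 30.0
time: 9.12
tool_pos: [0.4268, -0.138, 0.2192]
ee_rot: [-3.141, 0.0, 0.377]
wrist_force: [-0.1, 0.9, -2.1]
width: 0.0531
finger_force: 30.0
```

```bash
python3 -m handwheel '[[0,0,0.02,0,0,0],[0,0,0.05,0,0,0],[0,0,0.08,0,0,0],[0,0,0.11,0,0,0],[0,0,0.14,0,0,0],[0,0,0.14,0,0,0]]' 1
python3 -m handwheel '[[0,0,0.03,0,0,0],[0,0,0.06,0,0,0],[0,0,0.09,0,0,0],[0,0,0.12,0,0,0],[0,0,0.14,0,0,0],[0,0,0.14,0,0,0]]' 1
```

```text
time: 9.62
tool_pos: [0.426, -0.1376, 0.1894]
ee_rot: [-3.139, 0.002, 0.377]
wrist_force: [-0.5, 1.5, -2.4]
width: 0.0534
finger_force: 30.0
time: 10.12
tool_pos: [0.4263, -0.1377, 0.1621]
ee_rot: [-3.14, 0.002, 0.377]
wrist_force: [0.3, 1.1, -2.8]
width: 0.0533
finger_force: 30.0
```

```bash
python3 -m handwheel '[[0,0,0.01,0,0,0],[0,0,0.02,0,0,0],[0,0,0.03,0,0,0],[0,0,0.035,0,0,0],[0,0,0.035,0,0,0]]' 1
python3 -m handwheel '[[0,0,0.005,0,0,0],[0,0,0.01,0,0,0],[0,0,0.015,0,0,0],[0,0,0.015,0,0,0]]' 1
```

```text
time: 10.53
tool_pos: [0.4269, -0.138, 0.1563]
ee_rot: [-3.141, 0.0, 0.377]
wrist_force: [-0.3, -0.8, -2.0]
width: 0.0535
finger_force: 30.0
time: 10.87
tool_pos: [0.4268, -0.138, 0.1532]
ee_rot: [-3.141, 0.0, 0.377]
wrist_force: [-0.2, -0.6, -2.3]
width: 0.0532
finger_force: 30.0
```

```bash
python3 -m handwheel '[[0,0,0.005,0,0,0],[0,0,0.01,0,0,0],[0,0,0.01,0,0,0]]' 1
python3 -m handwheel '[[0,0,0.005,0,0,0],[0,0,0.01,0,0,0],[0,0,0.01,0,0,0]]' 1
```

```text
time: 11.12
tool_pos: [0.427, -0.1381, 0.1513]
ee_rot: [-3.142, -0.0, 0.377]
wrist_force: [0.6, 0.0, -1.5]
width: 0.0533
finger_force: 30.0
time: 11.37
tool_pos: [0.4271, -0.1381, 0.1496]
ee_rot: [3.141, -0.0, 0.377]
wrist_force: [0.5, -0.0, -1.0]
width: 0.0533
finger_force: 30.0
```

```bash
python3 -m handwheel '[[0,0,0.005,0,0,0],[0,0,0.01,0,0,0],[0,0,0.01,0,0,0]]' 1
python3 -m handwheel '[[0,0,0.005,0,0,0],[0,0,0.01,0,0,0],[0,0,0.01,0,0,0]]' 1
```

```text
time: 11.62
tool_pos: [0.4272, -0.1381, 0.1477]
ee_rot: [3.141, -0.001, 0.377]
wrist_force: [0.3, 0.1, 0.0]
width: 0.053
finger_force: 30.0
time: 11.87
tool_pos: [0.4272, -0.1382, 0.1458]
ee_rot: [3.141, -0.001, 0.377]
wrist_force: [0.3, 0.0, 1.6]
width: 0.0534
finger_force: 30.0
```

```bash
python3 -c "
from h import *
s=viewer.snapshot('scene')[:,:,::-1]
cv2.imwrite('pics/c7.png',crop(s,315,160,64,75,8))"
```

```text
(no output)
```

View pics/c7.png

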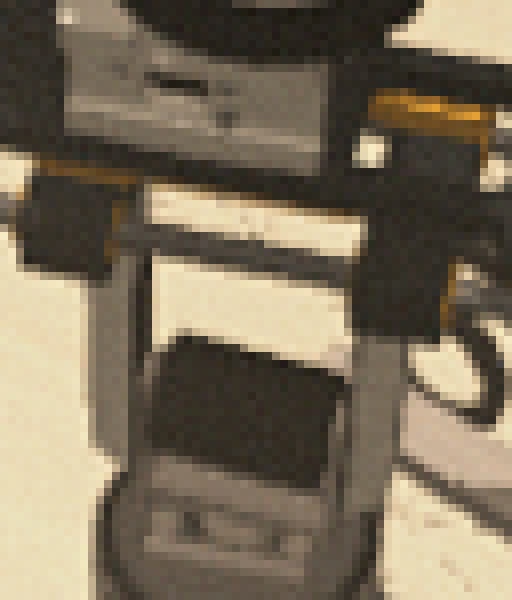

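The bridge (145–335, 460–520) sits right behind the front ear (150–300, 510–555), but the picture doesn't show whether it has dropped. I'll turn it lightly and feel for it.

```bash
Q='from h import *
o=robot.get_obs();print(o["tool_pos"].round(4),"F",o["wrist_force"].round(1),"T",o["wrist_torque"].round(3),"yaw",np.degrees(o["ee_rot"][2]).round(1))'; echo "$Q">q.py
python3 q.py
python3 -m handwheel '[[0,0,0,0,0,0.07],[0,0,0,0,0,0.14],[0,0,0,0,0,0.2],[0,0,0,0,0,0.2]]' 1 >/dev/null; python3 q.py
python3 -m handwheel '[[0,0,0,0,0,-0.1],[0,0,0,0,0,-0.2],[0,0,0,0,0,-0.3],[0,0,0,0,0,-0.4],[0,0,0,0,0,-0.4]]' 1 >/dev/null; python3 q.py
```

```text
[ 0.4272 -0.1381  0.1458] F [ 0.1 -0.9  2.5] T [-0.102  0.153  0.116] yaw 21.6
[ 0.4271 -0.1382  0.1458] F [-1.1  1.1  2.3] T [-0.101  0.164  0.255] yaw 15.6
[ 0.4267 -0.1374  0.1443] F [ 1.7  1.  -3.3] T [ 0.188 -0.159 -0.092] yaw 27.7
```

Turning back to yaw 27.7° took the press force off, so the bridge has likely dropped in. I'm lowering towards the floor.

```bash
python3 -m handwheel '[[0,0,0.005,0,0,0],[0,0,0.01,0,0,0],[0,0,0.01,0,0,0]]' 1 >/dev/null; python3 q.py
python3 -m handwheel '[[0,0,0.005,0,0,0],[0,0,0.01,0,0,0],[0,0,0.01,0,0,0]]' 1 >/dev/null; python3 q.py
```

```text
[ 0.4268 -0.1375  0.1433] F [-0.9  2.4 -0.9] T [ 0.588  0.064 -0.105] yaw 27.6
[ 0.427  -0.138   0.1417] F [0.  2.6 1.7] T [ 0.531  0.177 -0.172] yaw 27.6
```

```bash
python3 -m handwheel '[[0,0,0,0,0,-0.07],[0,0,0,0,0,-0.14],[0,0,0,0,0,-0.14]]' 1 >/dev/null; python3 q.py
python3 -m handwheel '[[0,0,0,0,0,-0.07],[0,0,0,0,0,-0.14],[0,0,0,0,0,-0.14]]' 1 >/dev/null; python3 q.py
python3 -m handwheel '[[0,0,0,0,0,0.1],[0,0,0,0,0,0.2],[0,0,0,0,0,0.2]]' 1 >/dev/null; python3 q.py
```

```text
[ 0.427  -0.1379  0.1417] F [0.7 3.5 1.6] T [ 0.58   0.103 -0.206] yaw 31.8
[ 0.4271 -0.138   0.1417] F [-0.9  3.9  1.1] T [ 0.529  0.165 -0.183] yaw 36.0
[ 0.427  -0.1388  0.1412] F [ 0.6 -0.3 -1.3] T [-0.096  0.062  0.038] yaw 29.9
```

```bash
python3 -m handwheel '[[0,0,0.005,0,0,0],[0,0,0.01,0,0,0],[0,0,0.01,0,0,0]]' 1 >/dev/null; python3 q.py
python3 -m handwheel '[[0,0,0,0,0,0.1],[0,0,0,0,0,0.15],[0,0,0,0,0,0.15]]' 1 >/dev/null; python3 q.py
python3 -c "
from h import *
s=viewer.snapshot('scene')[:,:,::-1]
cv2.imwrite('pics/c8.png',crop(s,315,160,64,75,8))"
```

```text
[ 0.4271 -0.1387  0.1399] F [-0.  -0.4  2.9] T [-0.311  0.189 -0.034] yaw 30.0
[ 0.4274 -0.1384  0.14  ] F [-0.2 -0.1  1.6] T [-0.186  0.036  0.017] yaw 25.5
```

View pics/c8.png

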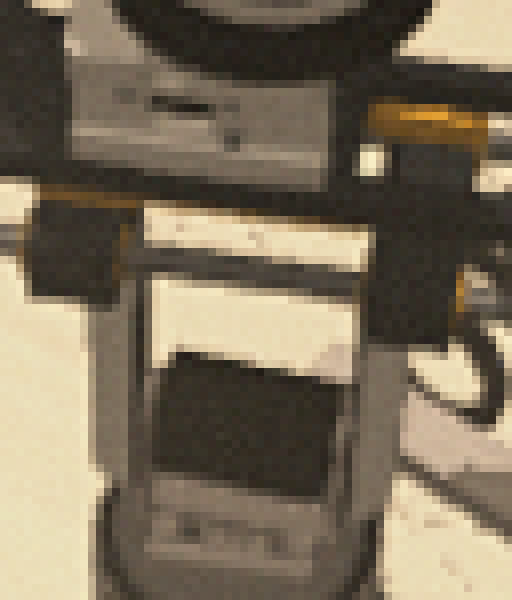

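```bash
python3 -c "
from h import *
f=lambda X:((proj('scene',X)-[315,160]+.5)*8).round(0)
for z in(.160,.164,.168,.174):print(z,f([.427,-.138,z]))
s=cv2.imread('pics/c8.png');g=cv2.cvtColor(s,cv2.COLOR_BGR2GRAY)
n=np.array([np.sin(np.radians(25.5)),-np.cos(np.radians(25.5))]); x=np.array([-n[1],n[0]]);
print('y',n,'x',x)
for z in(.13,.132,.142): print('front ear/bridge',z,[f([*(np.array([.427,-.138])+sx*x+sy*n),z]) for sx,sy in((-.0065,-.02),(-.0065,.02),(.0065,0))])
"
```

```text
0.16 [242. 423.]
0.164 [242. 414.]
0.168 [243. 404.]
0.174 [243. 389.]
y [ 0.4305111  -0.90258528] x [0.90258528 0.4305111 ]
front ear/bridge 0.13 [array([158., 503.]), array([311., 524.]), array([242., 474.])]
front ear/bridge 0.132 [array([159., 498.]), array([311., 520.]), array([242., 469.])]
front ear/bridge 0.142 [array([159., 475.]), array([313., 497.]), array([244., 446.])]
```

Head row 425 matches the home height, and it has travelled 11 mm below the ear contact. I'm releasing and backing off upward.

```bash
python3 -m handwheel '[[0,0,-0.003,0,0,0],[0,0,-0.003,0,0,0],[0,0,-0.003,0,0,0],[0,0,-0.003,0,0,0],[0,0,-0.003,0,0,0],[0,0,-0.003,0,0,0],[0,0,-0.003,0,0,0]]' -1; python3 q.py
python3 -m handwheel '[[0,0,-0.04,0,0,0],[0,0,-0.1,0,0,0],[0,0,-0.2,0,0,0],[0,0,-0.3,0,0,0],[0,0,-0.4,0,0,0],[0,0,-0.5,0,0,0],[0,0,-0.6,0,0,0],[0,0,-0.65,0,0,0],[0,0,-0.65,0,0,0]]' -1; python3 q.py
python3 -c "
from h import *
s=viewer.snapshot('scene')[:,:,::-1]
cv2.imwrite('pics/c9.png',crop(s,310,160,74,75,8))
f=lambda X:((proj('scene',X)-[310,160]+.5)*8).round(0)
for z in(.164,.174):print(z,f([.427,-.138,z]))"
```

```text
time: 15.05
tool_pos: [0.4269, -0.138, 0.1399]
ee_rot: [-3.141, 0.0, 0.445]
wrist_force: [-0.1, -0.2, -0.3]
width: 0.0934
finger_force: 0.0
[ 0.4269 -0.138   0.1399] F [-0.1 -0.2 -0.3] T [-0.035  0.117 -0.008] yaw 25.5
time: 15.8
tool_pos: [0.4282, -0.1386, 0.274]
ee_rot: [3.136, -0.005, 0.445]
wrist_force: [0.6, -0.3, 0.0]
width: 0.0938
finger_force: 0.0
[ 0.4282 -0.1386  0.274 ] F [ 0.6 -0.3  0. ] T [-0.058  0.132  0.027] yaw 25.5
0.164 [282. 414.]
0.174 [283. 389.]
```

View pics/c9.png

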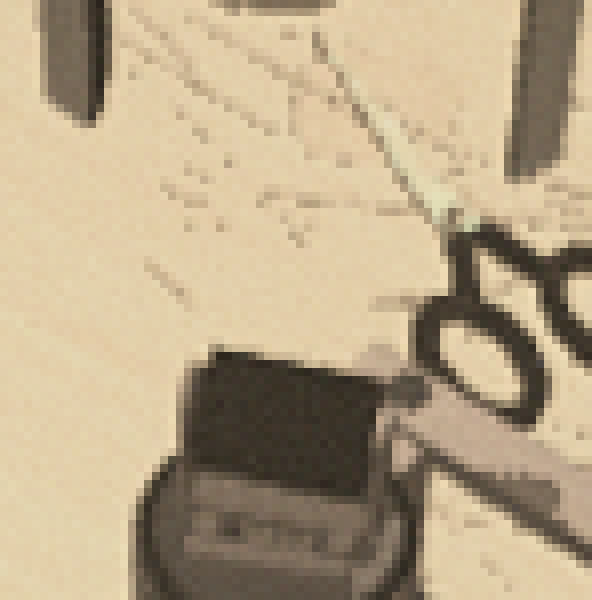

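The released head is at (288,425), unchanged. I'll check it by feel: a light touch on top of the roll with the fingers shut should meet it at about z 0.180 if it is home.

```bash
python3 -m handwheel '[[0,0,0.06,0,0,0],[0,0,0.12,0,0,0],[0,0,0.18,0,0,0],[0,0,0.25,0,0,0],[0,0,0.3,0,0,0],[0,0,0.35,0,0,0],[0,0,0.35,0,0,0],[0,0,0.35,0,0,0],[0,0,0.35,0,0,0]]' 1 >/dev/null; python3 q.py
python3 -m handwheel '[[0,0,0.02,0,0,0],[0,0,0.04,0,0,0],[0,0,0.06,0,0,0],[0,0,0.075,0,0,0],[0,0,0.075,0,0,0]]' 1 >/dev/null; python3 q.py
python3 -m handwheel '[[0,0,0.005,0,0,0],[0,0,0.01,0,0,0],[0,0,0.01,0,0,0]]' 1 >/dev/null; python3 q.py
```

```text
[ 0.4272 -0.1381  0.2004] F [ 0.2 -0.7  0.5] T [-0.027  0.153 -0.038] yaw 25.5
[ 0.4265 -0.1378  0.1841] F [-0.7 -0.1 -0.4] T [0.001 0.113 0.017] yaw 25.5
[ 0.427 -0.138  0.183] F [-0.3  0.3  1. ] T [-0.006  0.152 -0.004] yaw 25.5
```

```bash
python3 -m handwheel '[[0,0,0.005,0,0,0],[0,0,0.01,0,0,0],[0,0,0.01,0,0,0]]' 1 >/dev/null; python3 q.py
python3 -m handwheel '[[0,0,0.005,0,0,0],[0,0,0.01,0,0,0],[0,0,0.01,0,0,0]]' 1 >/dev/null; python3 q.py
```

```text
[ 0.4269 -0.138   0.1809] F [ 0.3 -0.1 -0.7] T [-0.033  0.129 -0.006] yaw 25.5
[ 0.427  -0.1381  0.179 ] F [ 0.   0.  -0.1] T [-0.056  0.063 -0.008] yaw 25.5
```

The fingers reach 0.179 without contact, so the head is fully home. I'll retreat and hand in.

```bash
python3 -m handwheel '[[0,0,-0.05,0,0,0],[0,0,-0.12,0,0,0],[0,0,-0.22,0,0,0],[0,0,-0.32,0,0,0],[0,0,-0.4,0,0,0],[0,0,-0.45,0,0,0],[0,0,-0.45,0,0,0],[0,0,-0.45,0,0,0],[0,0,-0.45,0,0,0]]' 1
python3 -c "
from bench import robot
print(robot.close_job())"
```

```text
time: 18.52
tool_pos: [0.4265, -0.1379, 0.268]
ee_rot: [-3.14, 0.001, 0.445]
wrist_force: [0.5, -0.6, 0.3]
width: 0.0004
finger_force: 0.0
the job is handed in; nothing more can be done
None
```

The roller is parked in the collar, by feel and camera fully home, and released with the arm clear; I handed the job in at about 18.5 s, and the system gave no verdict back.

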